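Torque a wheel-hub spindle nut with a click wrench

TASK

Take the click-type torque wrench out of its wooden rest, put its socket fully down on the big castle nut of the wheel hub in the vice, and tighten the nut (clockwise from above) until the wrench clicks over. Stop at once when it clicks, because pulling on past the click overloads the bearings; then let go and leave the wrench sitting on the nut. Do not disturb the other things on the bench.

Things in the scene. Friction and masses are not known exactly. Their poses are not given: they have to be found in the camera images.
- hub: wheel hub in a vice, one fixed thing; origin on the bench under the hub's upright axis. Grey machine vice 260 x 130 mm, 78 mm high, screw and cross bar towards its +x; it holds a square stub axle upright. On it the hub: steel flange 140 mm across, top 123 mm above the bench, with five 12 mm wheel studs on a 114 mm circle reaching 160 mm. On the axis, above them, the nut, then 8 mm of 24 mm thread
- nut_seat (a point): point on the hub's axis at the nut's underside, on a 56 mm thrust washer, 151 mm above the bench: where the centre of the socket's lower end belongs when the socket is fully down
- nut_top (a point): centre of the top face of the plain steel castle nut: hexagon 36 mm across flats, 27 mm high, its top 3 mm narrowed to 33.5 mm. The point's x axis is level, square to one flat, and turns with the nut, so its heading tells how the hexagon lies (repeats every 60 degrees). Tightening is clockwise from above
- preload (a joint): rad the nut was turned on after it met the bearings; 0 until then, more = tighter. The nut starts 0.1 to 0.9 rad short of them and runs down against an even drag of 1.1 N m (5 to 6 N of pull at the middle of the grip); then resistance steps up to 1.7 N m (8 to 9 N) and climbs steeply, 14 N m per rad, to the click. Friction keeps the nut where it is left
- wrench: click torque wrench, loose, 0.55 kg; level in its rest, socket hanging straight down. Origin: centre of the socket's open lower end; z up, x along the handle away from the head. Socket: cylinder 52 mm across; above it the round head, 38 mm across, up to 77 mm. Handle: middle line 60 mm above the socket's lower end; flat-sided bar to 148 mm from the socket axis, then black rubber grip to 251 mm
- socket_mouth (a point): centre of the socket's open lower end, x along the handle. Its hexagonal hole is 37.2 mm across flats (flared over the lowest 3 mm), 42 mm deep; one flat is square to x: it fits when the handle's heading equals that of nut_top's x plus a multiple of 60 degrees, within about 3 degrees. The head does not ratchet. Left alone on the nut the wrench stays, handle sagging about 5 degrees
- wrench_balance (a point): middle of the flat steel handle bar (16 mm wide, 20 mm high), 70 mm from the socket axis, near the balance point; x along the handle. The place to lift it from above. In the rest it is 78 mm above the bench, in a free gap: the rest (wood, fixed, base 185 x 75 x 10 mm) carries the bar in notches of two uprights, 12 mm thick, 80 mm high, 36 and 134 mm from the socket axis
- grip_middle (a point): middle of the round rubber grip (28 mm thick), 190 mm from the socket axis; x along the handle. The place to pull. The handle stands firm up to the set torque, about 2.6 N m (12 to 14 N here). Then it clicks: it breaks over on a pin 18 mm from the socket axis and gives 3 degrees (9 mm here), the torque falling by nearly half; then a hard stop, past which it tightens on. Let go, it resets
- dust_cap: bystander: loose round steel dust cap, 57 mm diameter, 33 mm high, origin at the centre of its underside
- roller_bearing: bystander: loose steel bearing ring, 62 mm outside, 33 mm inside, 20 mm high, origin at the centre of its underside
- fluid_bottle: bystander: white bottle with black cap, 72 mm diameter, 190 mm high, origin at the centre of its underside
- parts_tray: bystander: empty open metal tray, 140 x 200 mm, 32 mm high, origin at the centre of its underside

How it is judged (in metres and radians):
On the way, in this order (a step that is already met when the one before it is completed fails the run):
1. the socket is fully down on the nut (distance between socket_mouth and nut_seat below 0.006 m and angle between wrench's own z axis and vertical below 0.2 rad), for 0.2 s.
2. the nut is pulled up to the click with the wrench on it (value of joint preload above 0.056 rad and distance between socket_mouth and nut_seat below 0.006 m), for 0.1 s.
At the end, for the whole second after the job is handed in: the nut is tightened to the torque at which the wrench clicks (preload joint 0.056 to 0.081 rad; the click comes near 0.068) and the wrench is left at rest on the nut, its socket fully down (within 6 mm of nut_seat, under 11 degrees of tilt) (all of step 2 and value of joint preload below 0.081 rad and angle between wrench's own z axis and vertical below 0.2 rad and linear speed of wrench below 0.02 m/s); the robot touches nothing.
It fails at once if the nut is overtightened by pulling on past the click (value of joint preload above 0.081 rad).
It fails at once if a bystander on the bench is disturbed (distance of any of dust_cap, roller_bearing, fluid_bottle, parts_tray from where it was at the start of the episode above 0.03 m).
It also fails if it takes over 61 s, if anything falls off the work surface, if the arm or the gripper's body presses on something with over 40 N, if the wrist force passes 120 N, or if a joint passes its speed limit or range.

ROBOT

A 6-joint arm with a two-finger parallel gripper is mounted at the origin on the work surface. World frame = base frame: x ahead of the robot, y to its left, z up, the work surface at z = 0. Lengths are in mm, angles in rad, forces in N, time in s.
With the tool pointing down it reaches from about 350 to 975 mm from the base axis. Payload 7.1 kg.
Tool frame: the origin (TCP) lies at the very end of the fingers, on their centre line; the grasp point (between the pads) lies 19 mm behind it (ctrl.pinch_z is the z of the grasp point in the tool frame, in mm); z points along the fingers, y is the direction in which the jaws open and shut (so a half turn about z gives the same grasp; the last joint's range is limited). The gripper opens to 88 mm and grips with 3 to 60 N. Pads are 20 mm wide; open, the fingers measure 115 mm over their backs; the gripper's body (75 mm by 178 mm) begins 61 mm behind the grasp point.
Start: joints at [-1.251, 0.423, 1.63, -0, 1.089, -0.019], TCP at [207.739, -589.448, 222.675] pointing down, gripper open.
Joint ranges: [-3, 3], [-0.9, 2.11], [0.09, 2.58], [-1.31, 4.45], [0.11, 2.69], [-2.54, 2.54]. Speed limits (rad/s): [2.39, 2.39, 3.01, 3.14, 3.14, 3.14].

INTERFACE

Orientations are given as a rotation vector (axis times angle).
In Python, from workcell import get_obs, optics, ctrl gives the robot as it stands.
- The arm moves only by the shell command python3 -m jog 'ROWS'. ROWS is a JSON object of lists of equal length, an entry for each row: "delta_rot": the turn, a rotation vector about the tool's x, y, z in rad, a list of three; "translation": the shift along the tool's x, y, z in mm, a list of three; "hand": the opening, from -1 (shut) to 1 (fully open). In form: {"delta_rot": [[rx, ry, rz], ...], "translation": [[x, y, z], ...], "hand": [hand, ...]}. A call has 1 to 5 rows; each row is the pose to reach, as a shift and turn from the pose commanded when the call began, along the tool's axes at that moment; what a row does not reach only later rows make up. A row lasts 1/10 s, in which the tool goes at most 50 mm and 8.59 degrees, less where a joint would pass 70% of its speed; a pose out of reach is approached as far as the arm can. A call with a gripper value outside its range is refused whole. The fingers move at their own pace and stop on an object; the grip force is fixed at half the most. Time passes only in rows, so rows that repeat a pose let the fingers close. It gives the time, the measured TCP pose, the force and the opening at its end, in the units of the state.
- get_obs(): the state, without advancing time (a new reading comes with each control period).
- optics.get_image(name): name is "side" or "top"; returns the picture (400x640x3 uint8, red, green, blue); there is no depth.
- optics.calibration(name): a dict with "intrinsics" (3x3 intrinsics, pixels), "cam_to_world" (4x4, takes a point from camera to world coordinates). Camera axes: x right, y up, looking along -z (the intrinsics and any distortion apply to the point x, -y, -z); pixel columns grow to the right and rows downward; lengths in mm; the calibration is good to about 2 mm. A picture is of the moment at which its call begins. calibration takes no time and is no camera call.
- ctrl.close_job(): hands the job in, once; it reports no verdict.
The state is a dict: "t": time; "qpos": joint angles; "qvel": joint speeds; "joint_torque": joint torques, N m; "ee_pos": TCP position; "orientation": TCP orientation; "ft_force": force on the tool from outside, world axes, zero at the start; "moment": the same for the moment, N m; "width": finger opening in mm.
Only numpy, scipy, OpenCV 4.12 (cv2) and the standard library are available. Lean on these libraries where they do the work, as an engineer would, in place of code of your own. Each camera call takes 0.05 s, during which the arm holds its last target. There are 200 camera calls.

## Working session

There is one attempt and no reset: what is moved stays moved. The work goes in short steps, Python scripts to look and compute and a shell command to move; the robot and the scene stay as the last step left them, time stands still between calls to the robot, and variables do not carry over. Pictures are saved under pics/ and viewed, about 8 in all and at most 12, crops included, and the job is handed in when it is done.

```bash
mkdir -p pics; ls; python3 - <<'E'
from workcell import get_obs, optics, ctrl
import cv2,numpy as np
np.set_printoptions(precision=3,suppress=True)
o=get_obs();print(o['t'],o['ee_pos'],o['orientation'],o['width'],o['ft_force'],ctrl.pinch_z)
for n in('top','side'):
    c=optics.calibration(n);print({k:np.array(v) for k,v in c.items()})
    cv2.imwrite(f'pics/{n}0.png',optics.get_image(n)[:,:,::-1])
E
```

```text
pics
0.0 [ 207.558 -588.961  221.917] [-3.095 -0.529  0.   ] 87.34833611798433 [-0.228 -0.461 -0.076] -18.700000000000003
{'intrinsics': array([[474.919,   0.   , 311.485],
       [  0.   , 474.919, 197.293],
       [  0.   ,   0.   ,   1.   ]]), 'cam_to_world': array([[   0.016,    0.986,   -0.164,  340.365],
       [  -1.   ,    0.016,   -0.002,   25.616],
       [   0.001,    0.164,    0.986, 1415.184],
       [   0.   ,    0.   ,    0.   ,    1.   ]])}
{'intrinsics': array([[464.84 ,   0.   , 322.075],
       [  0.   , 464.84 , 204.82 ],
       [  0.   ,   0.   ,   1.   ]]), 'cam_to_world': array([[   0.991,    0.108,   -0.081,  487.742],
       [  -0.134,    0.698,   -0.703, -775.78 ],
       [  -0.019,    0.708,    0.706,  898.981],
       [   0.   ,    0.   ,    0.   ,    1.   ]])}
```

View pics/top0.png

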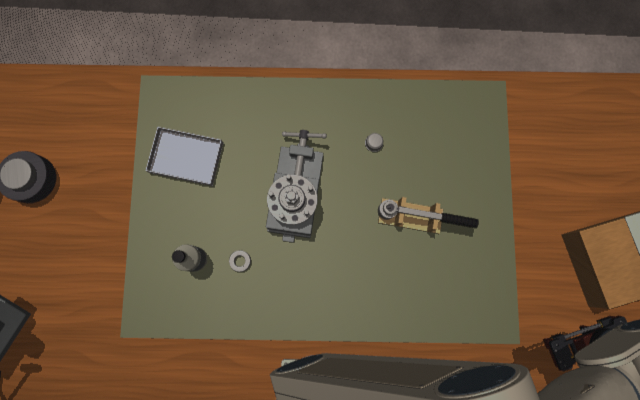

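View pics/side0.png

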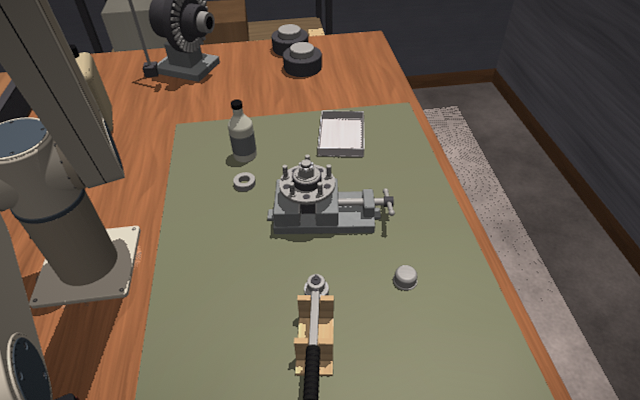

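The top picture shows the wrench head at about (389,209), the grip end at (478,223), and the nut at about (292,198). In the side picture the head is at about (316,282) and the nut at (307,165). I'll enlarge these areas for closer readings.

```bash
python3 - <<'E'
import cv2,numpy as np
t=cv2.imread('pics/top0.png');s=cv2.imread('pics/side0.png')
def crop(im,x,y,w,h,k):
    c=cv2.resize(im[y:y+h,x:x+w],None,fx=k,fy=k,interpolation=cv2.INTER_CUBIC)
    for i in range(0,w,10):
        cv2.line(c,(i*k,0),(i*k,4 if i%50 else 10),(0,0,255),1)
        if i%20==0: cv2.putText(c,str(x+i),(i*k,18),0,.35,(0,255,255))
    for i in range(0,h,10):
        cv2.line(c,(0,i*k),(4,i*k),(0,0,255),1)
        if i%20==0: cv2.putText(c,str(y+i),(5,i*k+4),0,.35,(0,255,255))
    return c
a=crop(t,260,160,66,50*1,6)
a=crop(t,260,165,66,70,6);b=crop(s,270,150,66,70,6)
c=np.hstack([a,b])
d=crop(t,370,185,120,55,3);e=crop(s,285,265,140,55,3)
bot=np.hstack([d,e]);
bot=cv2.copyMakeBorder(bot,0,0,0,max(0,c.shape[1]-bot.shape[1]),0)[:,:c.shape[1]]
print(np.vstack([c,bot]).shape)
cv2.imwrite('pics/c1.png',np.vstack([c,bot]))
E
```

```text
(585, 792, 3)
```

View pics/c1.png

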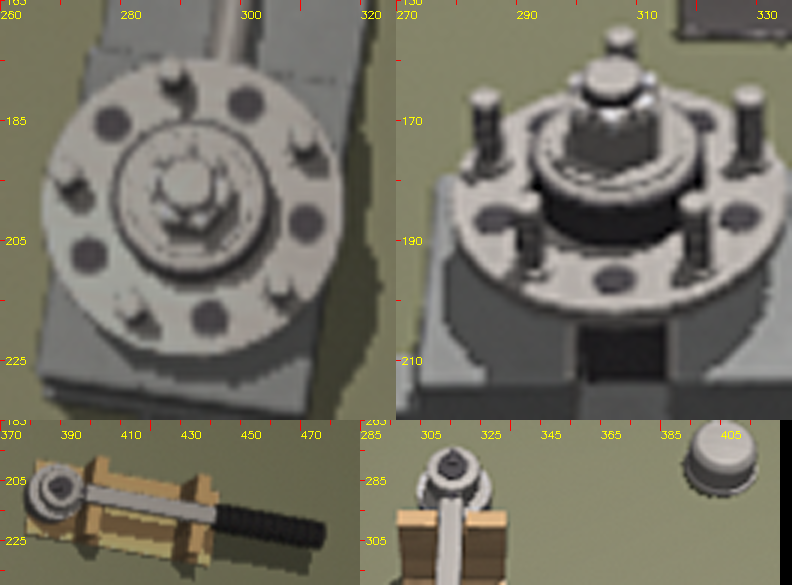

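```bash
cat > h.py <<'E'
import numpy as np,cv2
from workcell import get_obs, optics, ctrl
np.set_printoptions(precision=1,suppress=True)
C={n:optics.calibration(n) for n in('top','side')}
def proj(n,P):
    K=np.array(C[n]['intrinsics']);T=np.linalg.inv(C[n]['cam_to_world'])
    p=np.atleast_2d(P)@T[:3,:3].T+T[:3,3]; q=np.c_[p[:,0],-p[:,1],-p[:,2]]@K.T
    return q[:,:2]/q[:,2:]
def ray(n,uv,z):
    K=np.array(C[n]['intrinsics']);T=np.array(C[n]['cam_to_world'])
    d=np.linalg.inv(K)@[uv[0],uv[1],1];d=T[:3,:3]@[d[0],-d[1],-d[2]]
    return T[:3,3]+d*(z-T[2,3])/d[2]
E
python3 - <<'E'
from h import *
print('thread',ray('top',(291.5,195.8),186),ray('side',(306.7,162),186))
print('flange',ray('top',(292.2,199.5),123))
print('head',ray('top',(390,207.3),95),ray('side',(316,280),95))
print('gripend',ray('top',(478,222),78),'barstart',ray('top',(400,209),78),ray('top',(442,215.5),78))
for n in('top','side'):
    im=optics.get_image(n);c=ray('top',(291.5,195.8),186) if n=='top' else ray('side',(306.7,162),186)
    u,v=proj(n,[c[0],c[1],165])[0].astype(int)
    cr=im[v-15:v+15,u-18:u+18,::-1].astype(float);k=11
    g=cv2.resize(cr.astype(np.uint8),None,fx=k,fy=k,interpolation=cv2.INTER_CUBIC)
    g=cv2.convertScaleAbs(g,alpha=1.3,beta=-20);print(n,u-18,v-15)
    a=g if n=='top' else np.hstack([a,g])
cv2.imwrite('pics/nut.png',a);print(a.shape)
E
```

```text
thread [548.3  80.5 186. ] [552.5  83.7 186. ]
flange [548.6  81.2 123. ]
head [ 535.4 -192.8   95. ] [ 537.3 -195.6   95. ]
gripend [ 499.9 -444.2   78. ] barstart [ 533.5 -224.    78. ] [ 516.8 -342.9   78. ]
top 273 182
side 289 153
(330, 792, 3)
```

View pics/nut.png

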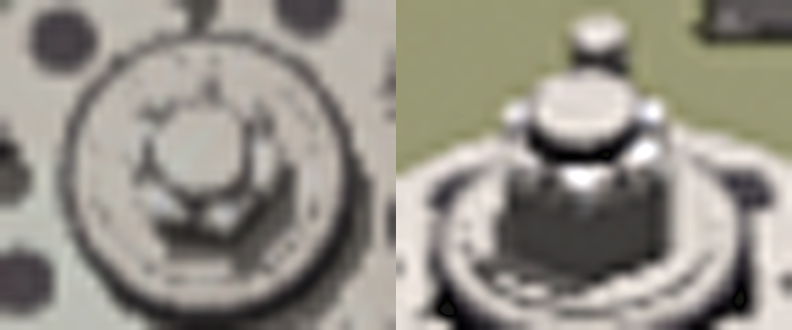

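Crop of the nut: the castle slots in the top view lie at about −10° (mod 60), and in the side view a corner faces the camera, which agrees. The two cameras differ by about 4 mm at the nut and 3 mm at the wrench. The wrench heading is −98°, and the head-to-grip-end distance of 254 mm fits the given 251.

```bash
cat >> h.py <<'E'
from scipy.spatial.transform import Rotation as R
def need(pos,head,tilt=None):
    "row (translation, rotvec) in the tool frame to reach TCP pos, tool down with x heading `head` deg"
    o=get_obs();R0=R.from_rotvec(o['orientation'])
    h=np.radians(head);Rt=R.from_matrix(np.array([[np.cos(h),np.sin(h),0],[np.sin(h),-np.cos(h),0],[0,0,-1]]))
    d=R0.inv()
    print('need',d.apply(np.array(pos)-o['ee_pos']).round(1),(d*Rt).as_rotvec().round(4))
def state():
    o=get_obs();x=R.from_rotvec(o['orientation']).as_matrix()
    print('t',round(o['t'],2),'tcp',o['ee_pos'],'xhead',round(np.degrees(np.arctan2(x[1,0],x[0,0])),2),'tilt',round(np.degrees(np.arccos(-x[2,2])),2),'w',round(o['width'],1),'F',o['ft_force'],'M',np.array(o['moment']).round(2))
E
python3 -c "
from h import *
state();need([526.6,-263.3,160],82)"
```

```text
t 0.2 tcp [ 207.6 -589.1  222.2] xhead 19.41 tilt 0.05 w 87.7 F [-0.7  0.   0. ] M [ 0. -0.  0.]
need [ 409.1 -201.3   62.4] [-0.  -0.  -1.1]
```

```bash
python3 -m jog '{"delta_rot":[[0,0,-0.6],[0,0,-0.6],[0,0,-0.6],[0,0,-0.6],[0,0,-0.6]],"translation":[[205,-100,20],[205,-100,20],[205,-100,20],[205,-100,20],[205,-100,20]],"hand":[1,1,1,1,1]}'
python3 -c "
from h import *
state();need([526.6,-263.3,160],82)"
```

```text
t: 0.7
ee_pos: [369.5, -424.3, 202.2]
orientation: [-2.797, -1.429, -0.0]
ft_force: [-0.3, -0.8, 0.5]
width: 87.8
t 0.7 tcp [ 369.5 -424.3  202.2] xhead 54.13 tilt 0.06 w 87.8 F [-0.3 -0.8  0.5] M [-0.1 -0.1 -0.1]
need [222.5  33.1  42.4] [-0.  -0.  -0.5]
```

```bash
python3 -m jog '{"delta_rot":[[0,0,-0.486],[0,0,-0.486],[0,0,-0.486],[0,0,-0.486],[0,0,-0.486]],"translation":[[222.5,33,42],[222.5,33,42],[222.5,33,42],[222.5,33,42],[222.5,33,42]],"hand":[1,1,1,1,1]}'
python3 -m jog '{"delta_rot":[[0,0,0],[0,0,0]],"translation":[[0,0,0],[0,0,0]],"hand":[1,1]}'
python3 - <<'E'
from h import *
state();need([526.6,-263.3,59.3],82)
t=optics.get_image('top')[:,:,::-1];s=optics.get_image('side')[:,:,::-1]
f=lambda c:cv2.resize(c,(400,400),interpolation=cv2.INTER_CUBIC)
cv2.imwrite('pics/a.png',np.hstack([f(t[160:260,370:470]),f(s[230:350,260:380])]))
E
```

```text
t: 1.2
ee_pos: [527.7, -264.2, 159.9]
orientation: [-2.374, -2.057, -0.0]
ft_force: [0.4, -0.1, 0.5]
width: 87.8
t: 1.4
ee_pos: [525.8, -266.6, 160.4]
orientation: [-2.375, -2.055, 0.001]
ft_force: [-0.3, -1.1, 0.3]
width: 87.4
t 1.4 tcp [ 525.8 -266.6  160.4] xhead 81.73 tilt 0.05 w 87.4 F [-0.3 -1.1  0.3] M [-0.  -0.1 -0. ]
need [  3.3   0.4 101.1] [-0.  0. -0.]
```

View pics/a.png

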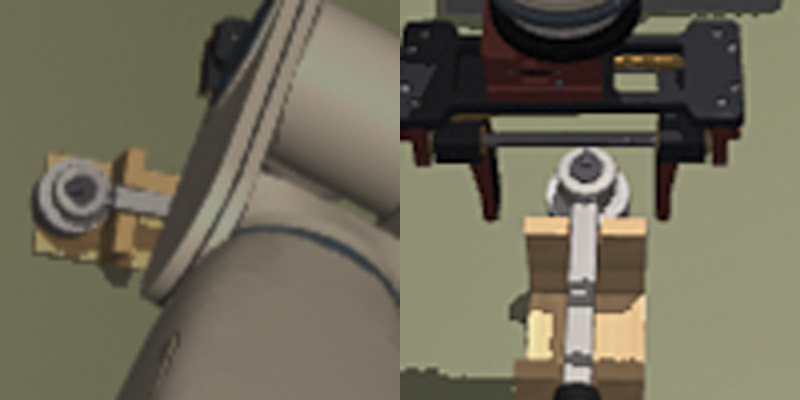

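The side view shows fingertips at about (287,295) and (339.5,295), straddling the bar. I'll check the side camera's bias against the known TCP.

```bash
python3 -c "
from h import *
print(proj('side',[525.8,-266.6,160.4]),ray('side',(313.25,295.4),160.4))
print('balance px',proj('side',[526.6,-263.3,88]),proj('top',[526.6,-263.3,88]))
print(ray('side',(260+184*.3,230+205*.3),88), ray('side',(260+179*.3,230+360*.3),88))
print('head in side', ray('side',(260+186*.3,230+165*.3),95))
"
```

```text
[[313.7 290.7]] [ 523.7 -277.1  160.4]
balance px [[315. 310.]] [[414.6 211.1]]
[ 532.4 -219.2   88. ] [ 516.4 -324.5   88. ]
head in side [ 537.  -194.2   95. ]
```

```bash
python3 -m jog '{"delta_rot":[[0,0,0],[0,0,0],[0,0,0],[0,0,0],[0,0,0]],"translation":[[3,0,40],[3,0,80],[3,0,101],[3,0,101],[3,0,101]],"hand":[1,1,1,1,1]}'
python3 -m jog '{"delta_rot":[[0,0,0],[0,0,0],[0,0,0],[0,0,0],[0,0,0]],"translation":[[0,0,0],[0,0,0],[0,0,0],[0,0,0],[0,0,0]],"hand":[-1,-1,-1,-1,-1]}'
python3 -m jog '{"delta_rot":[[0,0,0],[0,0,0],[0,0,0],[0,0,0],[0,0,0]],"translation":[[0,0,0],[0,0,0],[0,0,0],[0,0,0],[0,0,0]],"hand":[-1,-1,-1,-1,-1]}'
python3 -c "
from h import *
state()"
```

```text
t: 2.0
ee_pos: [526.0, -265.1, 60.2]
orientation: [2.379, 2.051, -0.0]
ft_force: [0.5, 0.3, 0.2]
width: 87.6
t: 2.5
ee_pos: [526.6, -264.0, 60.0]
orientation: [2.377, 2.053, 0.0]
ft_force: [-0.0, -0.3, 0.7]
width: 51.4
t: 3.0
ee_pos: [526.4, -264.0, 59.6]
orientation: [-2.377, -2.054, 0.0]
ft_force: [0.9, 0.5, -0.2]
width: 15.5
t 3.0 tcp [ 526.4 -264.    59.6] xhead 81.64 tilt 0.01 w 15.5 F [ 0.9  0.5 -0.2] M [ 0.  -0.1 -0.1]
```

```bash
python3 -m jog '{"delta_rot":[[0,0,0],[0,0,0],[0,0,0],[0,0,0],[0,0,0]],"translation":[[0,0,-20],[0,0,-60],[0,0,-105],[0,0,-150],[0,0,-190]],"hand":[-1,-1,-1,-1,-1]}'
python3 -m jog '{"delta_rot":[[0,0,0],[0,0,0]],"translation":[[0,0,0],[0,0,0]],"hand":[-1,-1]}'
python3 -c "
from h import *
state();need([574,16,250],110)"
```

```text
t: 3.5
ee_pos: [525.7, -263.7, 251.0]
orientation: [-2.377, -2.053, 0.001]
ft_force: [1.1, -1.1, -6.1]
width: 15.5
t: 3.7
ee_pos: [525.9, -263.8, 249.2]
orientation: [-2.377, -2.054, 0.0]
ft_force: [0.2, 0.2, -6.0]
width: 16.0
t 3.7 tcp [ 525.9 -263.8  249.2] xhead 81.64 tilt 0.01 w 16.0 F [ 0.2  0.2 -6. ] M [-0.1 -0.  -0. ]
need [283.8   6.9  -0.8] [-0.  -0.  -0.5]
```

```bash
python3 -m jog '{"delta_rot":[[0,0,-0.05],[0,0,-0.12],[0,0,-0.2],[0,0,-0.28],[0,0,-0.35]],"translation":[[20,0,0],[55,1,0],[95,2,0],[135,3,0],[175,4,0]],"hand":[-1,-1,-1,-1,-1]}'
python3 -m jog '{"delta_rot":[[0,0,-0.06],[0,0,-0.11],[0,0,-0.145],[0,0,-0.145],[0,0,-0.145]],"translation":[[38,-35,0],[72,-35,0],[95,-35,0],[103,-35,0],[103,-35,0]],"hand":[-1,-1,-1,-1,-1]}'
python3 -m jog '{"delta_rot":[[0,0,0],[0,0,0]],"translation":[[0,0,0],[0,0,0]],"hand":[-1,-1]}'
python3 -c "
from h import *
state();need([574,16,250],110)"
```

```text
t: 4.2
ee_pos: [553.8, -89.7, 246.2]
orientation: [-1.977, -2.435, 0.005]
ft_force: [0.9, 0.7, -5.8]
width: 15.8
t: 4.7
ee_pos: [499.3, 3.0, 247.7]
orientation: [-1.799, -2.572, 0.004]
ft_force: [0.0, -0.5, -5.7]
width: 15.9
t: 4.9
ee_pos: [500.7, 1.4, 249.0]
orientation: [-1.803, -2.572, 0.001]
ft_force: [-0.2, 0.0, -4.6]
width: 16.2
t 4.9 tcp [500.7   1.4 249. ] xhead 109.92 tilt 0.06 w 16.2 F [-0.2  0.  -4.6] M [-0.1 -0.2 -0. ]
need [-11.2  73.9  -1. ] [-0. -0. -0.]
```

```bash
python3 -m jog '{"delta_rot":[[0,0,0],[0,0,0],[0,0,0],[0,0,0],[0,0,0]],"translation":[[-4,25,0],[-8,55,0],[-11,74,0],[-11,74,0],[-11,74,0]],"hand":[-1,-1,-1,-1,-1]}'
python3 - <<'E'
from h import *
state()
for i in range(1): t=optics.get_image('top')[:,:,::-1];s=optics.get_image('side')[:,:,::-1]
cv2.imwrite('pics/t2.png',t);cv2.imwrite('pics/s2.png',s)
f=lambda c:cv2.resize(c,(400,400),interpolation=cv2.INTER_CUBIC)
cv2.imwrite('pics/b.png',np.hstack([f(t[145:225,250:330]),f(s[110:190,270:350])]))
E
```

```text
t: 5.4
ee_pos: [573.7, 16.5, 249.0]
orientation: [-1.803, -2.571, 0.002]
ft_force: [-0.1, -0.3, -5.2]
width: 15.5
t 5.4 tcp [573.7  16.5 249. ] xhead 109.93 tilt 0.09 w 15.5 F [-0.1 -0.3 -5.2] M [-0.1 -0.1  0.1]
```

View pics/b.png

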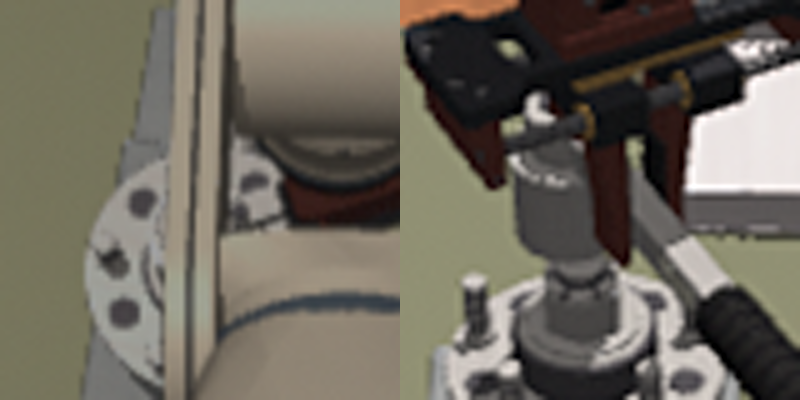

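```bash
python3 - <<'E'
from h import *
s=cv2.imread('pics/s2.png');k=10;x0,y0=288,132
g=cv2.resize(s[y0:y0+54,x0:x0+50],None,fx=k,fy=k,interpolation=cv2.INTER_CUBIC)
g2=g.copy()
a=np.linspace(0,2*np.pi,60)
def circ(c,r,z,col):
    p=(proj('side',np.c_[c[0]+r*np.cos(a),c[1]+r*np.sin(a),0*a+z])-[x0-.5,y0-.5])*k
    cv2.polylines(g2,[p.astype(int).reshape(-1,1,2)],True,col,1)
h=np.array([549.8,82.3])
circ(h,26,208,(0,0,255));circ(h,26,254,(0,0,255));circ(h,19,285,(0,0,255))
n=np.array([550.4,82]);circ(n,12,186,(0,255,0));circ(n,28,151,(0,255,0));circ(n,70,123,(0,255,0))
def hexa(hd,col):
    for z,r in((151,18/np.cos(np.pi/6)),(175,18/np.cos(np.pi/6))):
        b=np.radians(hd+30+60*np.arange(6))
        p=(proj('side',np.c_[n[0]+r*np.cos(b),n[1]+r*np.sin(b),0*b+z])-[x0-.5,y0-.5])*k
        cv2.polylines(g2,[p.astype(int).reshape(-1,1,2)],True,col,1)
hexa(-10,(255,0,0))
im=np.hstack([g[:,:400],g2[:,:400]])
cv2.imwrite('pics/d.png',im);print(im.shape)
E
```

```text
(540, 800, 3)
```

View pics/d.png

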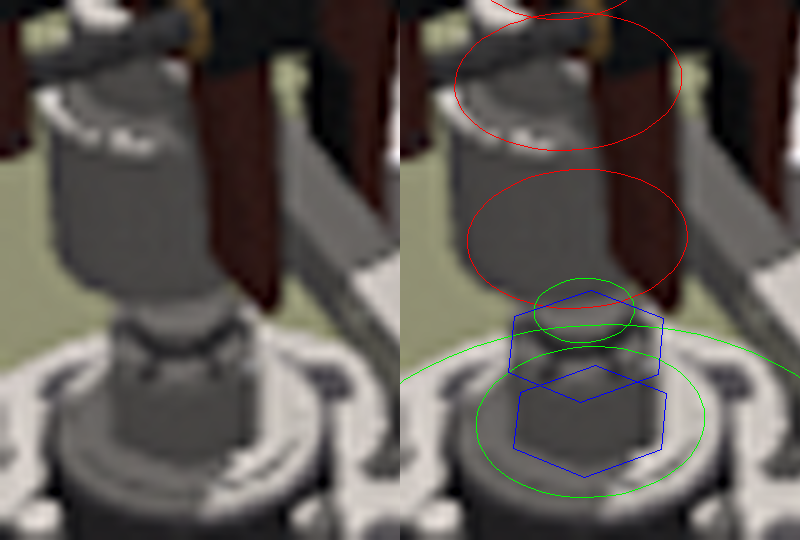

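Side crop, using the FK overlay as reference: the socket sits about 12 crop-px left of its overlay, the nut about 3 px left and 10 px up. So the socket needs about +2 mm in x and +0.5 mm in y. The nut heading looks like −5° to −10°, so I'll take −7.5° and put the handle at −67.5°.

```bash
python3 -c "
from h import *
need([578.7,17.9,224],112.5)"
```

```text
need [-0.7  5.8 25.2] [-0. -0. -0.]
```

```bash
python3 -m jog '{"delta_rot":[[0,0,-0.045],[0,0,-0.045],[0,0,-0.045],[0,0,-0.045],[0,0,-0.045]],"translation":[[0,3,0],[-0.5,5.2,5],[-0.5,5.2,15],[-0.5,5.2,25],[-0.5,5.2,25]],"hand":[-1,-1,-1,-1,-1]}'
python3 -m jog '{"delta_rot":[[0,0,0],[0,0,0],[0,0,0]],"translation":[[0,0,1],[0,0,2],[0,0,2]],"hand":[-1,-1,-1]}'
python3 -c "
from h import *
state()
s=optics.get_image('side')[:,:,::-1];cv2.imwrite('pics/s3.png',s)
k=10;g=cv2.resize(s[132:186,288:338],None,fx=k,fy=k,interpolation=cv2.INTER_CUBIC);cv2.imwrite('pics/e.png',g)"
```

```text
t: 6.0
ee_pos: [577.3, 18.5, 222.4]
orientation: [-1.742, -2.61, 0.004]
ft_force: [0.5, 0.3, -4.8]
width: 16.1
t: 6.3
ee_pos: [579.1, 18.6, 222.8]
orientation: [1.744, 2.613, 0.0]
ft_force: [-0.5, -0.6, -4.7]
width: 15.9
t 6.3 tcp [579.1  18.6 222.8] xhead 112.57 tilt 0.02 w 15.9 F [-0.5 -0.6 -4.7] M [-0.1 -0.1  0.1]
```

View pics/e.png

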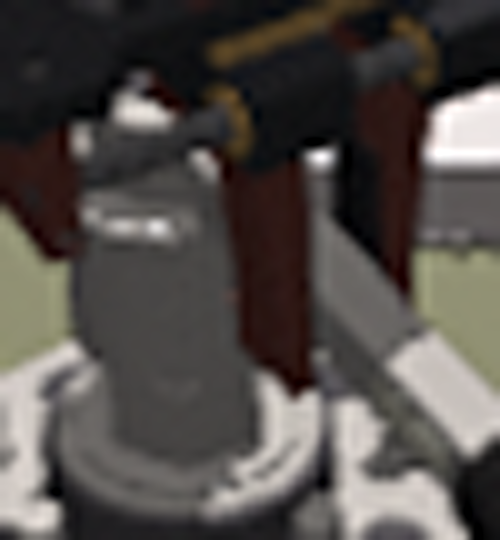

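The socket's left edge is at about 75 px, which puts its axis at about 185. The nut's centre is also about 185, so x is aligned. Next I'll lower gently while watching the force.

```bash
python3 -m jog '{"delta_rot":[[0,0,0],[0,0,0],[0,0,0]],"translation":[[0,0,1.5],[0,0,3],[0,0,3]],"hand":[-1,-1,-1]}'
python3 -m jog '{"delta_rot":[[0,0,0],[0,0,0],[0,0,0]],"translation":[[0,0,1.5],[0,0,3],[0,0,3]],"hand":[-1,-1,-1]}'
python3 -c "
from h import *
state()"
```

```text
t: 6.65
ee_pos: [578.8, 18.6, 219.5]
orientation: [-1.743, -2.613, 0.0]
ft_force: [0.1, -0.1, -5.3]
width: 15.6
t: 6.95
ee_pos: [578.8, 18.6, 216.4]
orientation: [-1.743, -2.613, 0.001]
ft_force: [-0.6, -0.2, -4.4]
width: 15.8
t 6.95 tcp [578.8  18.6 216.4] xhead 112.58 tilt 0.03 w 15.8 F [-0.6 -0.2 -4.4] M [-0.1 -0.1  0. ]
```

```bash
python3 -m jog '{"delta_rot":[[0,0,0],[0,0,0],[0,0,0]],"translation":[[0,0,1.5],[0,0,2.5],[0,0,2.5]],"hand":[-1,-1,-1]}'
python3 -m jog '{"delta_rot":[[0,0,0],[0,0,0],[0,0,0]],"translation":[[0,0,1],[0,0,2],[0,0,2]],"hand":[-1,-1,-1]}'
python3 -c "
from h import *
state()"
```

```text
t: 7.25
ee_pos: [579.2, 18.4, 214.3]
orientation: [1.743, 2.613, 0.0]
ft_force: [-0.2, -1.0, -4.3]
width: 16.1
t: 7.55
ee_pos: [579.7, 18.2, 213.2]
orientation: [1.743, 2.612, 0.001]
ft_force: [0.2, -3.7, 4.1]
width: 15.8
t 7.55 tcp [579.7  18.2 213.2] xhead 112.57 tilt 0.11 w 15.8 F [ 0.2 -3.7  4.1] M [-0.5  0.2  0.1]
```

Contact came at TCP 213, about where the full hexagon meets the full hole. The nut pushes the wrench towards −y, so I'll ease that way.

```bash
python3 -m jog '{"delta_rot":[[0,0,0],[0,0,0],[0,0,0]],"translation":[[-0.5,-0.2,0],[-0.9,-0.4,0],[-0.9,-0.4,0.5]],"hand":[-1,-1,-1]}'
python3 -m jog '{"delta_rot":[[0,0,0],[0,0,0],[0,0,0]],"translation":[[0,0,0.5],[0,0,1],[0,0,1]],"hand":[-1,-1,-1]}'
python3 -c "
from h import *
state()"
```

```text
t: 7.85
ee_pos: [579.8, 17.6, 212.5]
orientation: [1.743, 2.612, 0.002]
ft_force: [-0.4, -3.3, 5.6]
width: 15.6
t: 8.15
ee_pos: [578.9, 17.5, 210.0]
orientation: [-1.744, -2.613, 0.001]
ft_force: [2.9, -2.5, -4.4]
width: 15.9
t 8.15 tcp [578.9  17.5 210. ] xhead 112.57 tilt 0.02 w 15.9 F [ 2.9 -2.5 -4.4] M [-0.6 -0.7 -0.1]
```

It slipped in: the z force fell back to just the wrench's weight. I'll continue down to TCP ≈192.

```bash
python3 -m jog '{"delta_rot":[[0,0,0],[0,0,0],[0,0,0],[0,0,0]],"translation":[[-0.2,0,2],[-0.3,0,4],[-0.4,0,6],[-0.4,0,6]],"hand":[-1,-1,-1,-1]}'
python3 -c "
from h import *
state()"
```

```text
t: 8.55
ee_pos: [578.9, 17.4, 204.2]
orientation: [-1.744, -2.613, 0.0]
ft_force: [2.6, -0.7, -6.1]
width: 15.9
t 8.55 tcp [578.9  17.4 204.2] xhead 112.57 tilt 0.04 w 15.9 F [ 2.6 -0.7 -6.1] M [-0.4 -0.7 -0.1]
```

```bash
python3 -m jog '{"delta_rot":[[0,0,0],[0,0,0],[0,0,0],[0,0,0],[0,0,0]],"translation":[[0,0.2,2],[0,0.4,4],[0,0.4,6],[0,0.4,8],[0,0.4,9]],"hand":[-1,-1,-1,-1,-1]}'
python3 -m jog '{"delta_rot":[[0,0,0],[0,0,0],[0,0,0]],"translation":[[0,0,1],[0,0,2],[0,0,2]],"hand":[-1,-1,-1]}'
python3 -c "
from h import *
state()"
```

```text
t: 9.05
ee_pos: [579.3, 17.4, 195.4]
orientation: [-1.743, -2.613, 0.001]
ft_force: [1.1, -2.2, -3.7]
width: 15.8
t: 9.35
ee_pos: [579.3, 17.4, 193.4]
orientation: [-1.743, -2.613, 0.0]
ft_force: [0.2, -1.1, -4.5]
width: 15.9
t 9.35 tcp [579.3  17.4 193.4] xhead 112.58 tilt 0.03 w 15.9 F [ 0.2 -1.1 -4.5] M [-0.4 -0.3  0.1]
```

```bash
python3 -m jog '{"delta_rot":[[0,0,0],[0,0,0],[0,0,0],[0,0,0]],"translation":[[0,0,1],[0,0,2],[0,0,3],[0,0,3]],"hand":[-1,-1,-1,-1]}'
python3 -c "
from h import *
state()"
```

```text
t: 9.75
ee_pos: [579.9, 17.1, 191.6]
orientation: [1.743, 2.612, 0.0]
ft_force: [-1.8, -4.1, 3.8]
width: 15.4
t 9.75 tcp [579.9  17.1 191.6] xhead 112.58 tilt 0.06 w 15.4 F [-1.8 -4.1  3.8] M [-0.6  0.3  0.1]
```

Seated: contact at TCP ≈191.6, where a socket end at 151 mm predicts 192. Now I'll release, lift, move out to the grip and look.

```bash
python3 -m jog '{"delta_rot":[[0,0,0],[0,0,0],[0,0,0],[0,0,0],[0,0,0]],"translation":[[0,0,0],[0,0,0],[0,0,0],[0,0,0],[0,0,0]],"hand":[0.1,0.1,0.1,0.1,0.1]}'
python3 -m jog '{"delta_rot":[[0,0,0],[0,0,0],[0,0,0],[0,0,0],[0,0,0]],"translation":[[0,0,-15],[0,0,-45],[0,0,-60],[-30,0,-60],[-70,0,-60]],"hand":[0.1,0.1,0.1,0.1,0.1]}'
python3 -m jog '{"delta_rot":[[0,0,0],[0,0,0],[0,0,0]],"translation":[[-40,0,0],[-50,0,0],[-50,0,0]],"hand":[0.1,0.1,0.1]}'
python3 - <<'E'
from h import *
state()
t=optics.get_image('top')[:,:,::-1];s=optics.get_image('side')[:,:,::-1]
f=lambda c:cv2.resize(c,(400,400),interpolation=cv2.INTER_CUBIC)
cv2.imwrite('pics/f.png',np.hstack([f(t[150:250,270:370]),f(s[120:220,280:380])]))
d=np.array([np.cos(np.radians(-67.4)),np.sin(np.radians(-67.4))])
print(np.array([552,82])+189*d)
E
```

```text
t: 10.25
ee_pos: [579.4, 17.5, 190.6]
orientation: [-1.743, -2.613, 0.0]
ft_force: [0.2, 0.4, 0.1]
width: 48.0
t: 10.75
ee_pos: [607.0, -46.7, 253.0]
orientation: [1.739, 2.614, 0.002]
ft_force: [0.6, -0.2, 0.3]
width: 48.5
t: 11.05
ee_pos: [626.0, -94.7, 251.3]
orientation: [1.746, 2.611, 0.001]
ft_force: [-0.4, -0.0, -0.5]
width: 48.0
t 11.05 tcp [626.  -94.7 251.3] xhead 112.44 tilt 0.04 w 48.0 F [-0.4 -0.  -0.5] M [ 0.  -0.1 -0. ]
[624.6 -92.5]
```

View pics/f.png

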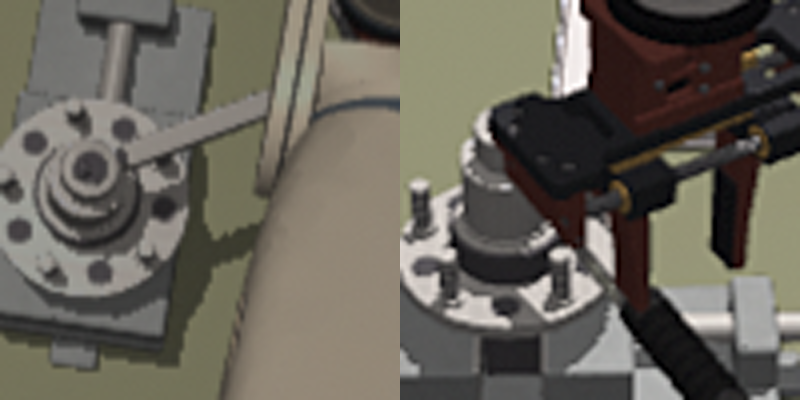

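Both views show the socket fully down on its washer. In the top view the bar runs from (140,155) to (265,103), giving heading −67.4°, as planned. I'll lower onto the grip and close.

```bash
python3 -m jog '{"delta_rot":[[0,0,0],[0,0,0],[0,0,0],[0,0,0]],"translation":[[1,-1,30],[2,-1,60],[2,-1,73],[2,-1,73]],"hand":[0.1,0.1,0.1,0.1]}'
python3 -m jog '{"delta_rot":[[0,0,0],[0,0,0],[0,0,0],[0,0,0],[0,0,0]],"translation":[[0,0,0],[0,0,0],[0,0,0],[0,0,0],[0,0,0]],"hand":[-1,-1,-1,-1,-1]}'
python3 - <<'E'
from h import *
state()
o=get_obs();print(o['ee_pos'][:2]-np.array([552,82]),np.linalg.norm(o['ee_pos'][:2]-np.array([552,82])))
E
```

```text
t: 11.55
ee_pos: [622.3, -90.6, 176.0]
orientation: [-1.74, -2.611, 0.002]
ft_force: [-0.6, -0.4, -0.3]
width: 48.2
t: 12.05
ee_pos: [624.7, -92.1, 178.6]
orientation: [1.743, 2.612, 0.001]
ft_force: [2.0, 0.1, 1.4]
width: 25.5
t 12.05 tcp [624.7 -92.1 178.6] xhead 112.56 tilt 0.12 w 25.5 F [2.  0.1 1.4] M [ 0.1 -0.3 -0. ]
[  72.7 -174.1] 188.6825340643284
```

```bash
cat > chk.py <<'E'
import sys
from h import *
o=get_obs();X=R.from_rotvec(o['orientation']).as_matrix();f=X.T@np.array(o['ft_force'])
print('t %.2f head %.2f tang %.1f rad %.1f z %.1f Mz %.2f'%(o['t'],np.degrees(np.arctan2(X[1,0],X[0,0])),f[1],f[0],f[2],o['moment'][2]),np.array(o['ee_pos']))
sys.exit(f[1]>float(sys.argv[1]))
E
python3 chk.py 99
python3 -m jog '{"delta_rot":[[0,0,0.01745],[0,0,0.0349]],"translation":[[0.03,-3.3,0],[0.12,-6.6,0]],"hand":[-1,-1]}' >/dev/null && python3 chk.py 7.5 &&
python3 -m jog '{"delta_rot":[[0,0,0.01745],[0,0,0.0349]],"translation":[[0.03,-3.3,0],[0.12,-6.6,0]],"hand":[-1,-1]}' >/dev/null && python3 chk.py 7.5 &&
python3 -m jog '{"delta_rot":[[0,0,0.01745],[0,0,0.0349]],"translation":[[0.03,-3.3,0],[0.12,-6.6,0]],"hand":[-1,-1]}' >/dev/null && python3 chk.py 7.5
```

```text
t 12.05 head 112.56 tang 1.9 rad -0.7 z -1.4 Mz -0.01 [624.7 -92.1 178.6]
t 12.25 head 110.47 tang 2.2 rad -1.7 z -2.5 Mz -0.01 [618.6 -94.6 178.4]False
False
```

```bash
sed -i 's/sys.exit(\(.*\))$/sys.exit(int(\1))/' chk.py
python3 -m jog '{"delta_rot":[[0,0,0.01745],[0,0,0.0349]],"translation":[[0.03,-3.3,0],[0.12,-6.6,0]],"hand":[-1,-1]}' >/dev/null && python3 chk.py 7.5 &&
python3 -m jog '{"delta_rot":[[0,0,0.01745],[0,0,0.0349]],"translation":[[0.03,-3.3,0],[0.12,-6.6,0]],"hand":[-1,-1]}' >/dev/null && python3 chk.py 7.5 &&
python3 -m jog '{"delta_rot":[[0,0,0.01745],[0,0,0.0349]],"translation":[[0.03,-3.3,0],[0.12,-6.6,0]],"hand":[-1,-1]}' >/dev/null && python3 chk.py 7.5 &&
python3 -m jog '{"delta_rot":[[0,0,0.01745],[0,0,0.0349]],"translation":[[0.03,-3.3,0],[0.12,-6.6,0]],"hand":[-1,-1]}' >/dev/null && python3 chk.py 7.5
```

```text
t 12.45 head 108.49 tang 4.7 rad -0.9 z -2.7 Mz 0.21 [612.7 -96.8 178.5]
t 12.65 head 106.49 tang 4.0 rad -2.4 z -3.2 Mz 0.22 [606.3 -98.8 178.4]
t 12.85 head 104.50 tang 4.7 rad -1.4 z -2.5 Mz 0.17 [ 600.  -100.6  178.4]
t 13.05 head 102.50 tang 4.5 rad -0.8 z -3.9 Mz 0.23 [ 593.5 -102.1  178.4]
```

The drag reads 4.6 N × 0.189 m + 0.21 N m ≈ 1.08 N m, matching the given 1.1. I'll check the total torque T from here.

```bash
sed -i 's/^sys.exit.*/T=f[1]*.189+o["moment"][2];print("   T %.2f"%T);sys.exit(int(T>float(sys.argv[1])))/' chk.py
python3 -m jog '{"delta_rot":[[0,0,0.01745],[0,0,0.0349]],"translation":[[0.03,-3.3,0],[0.12,-6.6,0]],"hand":[-1,-1]}' >/dev/null && python3 chk.py 1.45 &&
python3 -m jog '{"delta_rot":[[0,0,0.01745],[0,0,0.0349]],"translation":[[0.03,-3.3,0],[0.12,-6.6,0]],"hand":[-1,-1]}' >/dev/null && python3 chk.py 1.45 &&
python3 -m jog '{"delta_rot":[[0,0,0.01745],[0,0,0.0349]],"translation":[[0.03,-3.3,0],[0.12,-6.6,0]],"hand":[-1,-1]}' >/dev/null && python3 chk.py 1.45 &&
python3 -m jog '{"delta_rot":[[0,0,0.01745],[0,0,0.0349]],"translation":[[0.03,-3.3,0],[0.12,-6.6,0]],"hand":[-1,-1]}' >/dev/null && python3 chk.py 1.45 &&
python3 -m jog '{"delta_rot":[[0,0,0.01745],[0,0,0.0349]],"translation":[[0.03,-3.3,0],[0.12,-6.6,0]],"hand":[-1,-1]}' >/dev/null && python3 chk.py 1.45 &&
python3 -m jog '{"delta_rot":[[0,0,0.01745],[0,0,0.0349]],"translation":[[0.03,-3.3,0],[0.12,-6.6,0]],"hand":[-1,-1]}' >/dev/null && python3 chk.py 1.45
```

```text
t 13.25 head 100.50 tang 5.3 rad -2.0 z -3.6 Mz 0.20 [ 587.  -103.5  178.4]
   T 1.21
t 13.45 head 98.50 tang 4.9 rad -1.4 z -2.1 Mz 0.21 [ 580.5 -104.6  178.4]
   T 1.15
t 13.65 head 96.51 tang 5.3 rad 0.0 z -2.6 Mz 0.26 [ 574.  -105.5  178.4]
   T 1.25
t 13.85 head 94.51 tang 5.2 rad -0.6 z -2.2 Mz 0.26 [ 567.4 -106.1  178.4]
   T 1.25
t 14.05 head 92.51 tang 5.3 rad -0.5 z -2.4 Mz 0.28 [ 560.8 -106.6  178.4]
   T 1.28
t 14.25 head 90.51 tang 5.3 rad -1.2 z -3.0 Mz 0.25 [ 554.1 -106.7  178.4]
   T 1.25
```

```bash

python3 -m jog '{"delta_rot":[[0,0,0.01745],[0,0,0.0349]],"translation":[[0.03,-3.3,0],[0.12,-6.6,0]],"hand":[-1,-1]}' >/dev/null && python3 chk.py 1.5 &&
python3 -m jog '{"delta_rot":[[0,0,0.01745],[0,0,0.0349]],"translation":[[0.03,-3.3,0],[0.12,-6.6,0]],"hand":[-1,-1]}' >/dev/null && python3 chk.py 1.5 &&
python3 -m jog '{"delta_rot":[[0,0,0.01745],[0,0,0.0349]],"translation":[[0.03,-3.3,0],[0.12,-6.6,0]],"hand":[-1,-1]}' >/dev/null && python3 chk.py 1.5 &&
python3 -m jog '{"delta_rot":[[0,0,0.01745],[0,0,0.0349]],"translation":[[0.03,-3.3,0],[0.12,-6.6,0]],"hand":[-1,-1]}' >/dev/null && python3 chk.py 1.5 &&
python3 -m jog '{"delta_rot":[[0,0,0.01745],[0,0,0.0349]],"translation":[[0.03,-3.3,0],[0.12,-6.6,0]],"hand":[-1,-1]}' >/dev/null && python3 chk.py 1.5 &&
python3 -m jog '{"delta_rot":[[0,0,0.01745],[0,0,0.0349]],"translation":[[0.03,-3.3,0],[0.12,-6.6,0]],"hand":[-1,-1]}' >/dev/null && python3 chk.py 1.5
```

```text
t 14.45 head 88.51 tang 4.9 rad -1.8 z -3.3 Mz 0.31 [ 547.5 -106.7  178.3]
   T 1.24
t 14.65 head 86.52 tang 5.6 rad -0.8 z -2.9 Mz 0.23 [ 540.8 -106.5  178.3]
   T 1.30
t 14.85 head 84.51 tang 4.7 rad -1.2 z -2.6 Mz 0.27 [ 534.2 -106.   178.3]
   T 1.15
t 15.05 head 82.52 tang 3.5 rad -0.3 z -3.2 Mz 0.28 [ 527.6 -105.2  178.2]
   T 0.94
t 15.25 head 80.52 tang 4.8 rad -1.4 z -2.3 Mz 0.31 [ 521.1 -104.3  178.3]
   T 1.21
t 15.45 head 78.52 tang 5.6 rad -2.1 z -3.8 Mz 0.23 [ 514.5 -103.1  178.2]
   T 1.29
```

```bash

python3 -m jog '{"delta_rot":[[0,0,0.01745],[0,0,0.0349]],"translation":[[0.03,-3.3,0],[0.12,-6.6,0]],"hand":[-1,-1]}' >/dev/null && python3 chk.py 1.5 &&
python3 -m jog '{"delta_rot":[[0,0,0.01745],[0,0,0.0349]],"translation":[[0.03,-3.3,0],[0.12,-6.6,0]],"hand":[-1,-1]}' >/dev/null && python3 chk.py 1.5 &&
python3 -m jog '{"delta_rot":[[0,0,0.01745],[0,0,0.0349]],"translation":[[0.03,-3.3,0],[0.12,-6.6,0]],"hand":[-1,-1]}' >/dev/null && python3 chk.py 1.5 &&
python3 -m jog '{"delta_rot":[[0,0,0.01745],[0,0,0.0349]],"translation":[[0.03,-3.3,0],[0.12,-6.6,0]],"hand":[-1,-1]}' >/dev/null && python3 chk.py 1.5 &&
python3 -m jog '{"delta_rot":[[0,0,0.01745],[0,0,0.0349]],"translation":[[0.03,-3.3,0],[0.12,-6.6,0]],"hand":[-1,-1]}' >/dev/null && python3 chk.py 1.5 &&
python3 -m jog '{"delta_rot":[[0,0,0.01745],[0,0,0.0349]],"translation":[[0.03,-3.3,0],[0.12,-6.6,0]],"hand":[-1,-1]}' >/dev/null && python3 chk.py 1.5
```

```text
t 15.65 head 76.52 tang 4.8 rad -0.5 z -4.1 Mz 0.22 [ 508.  -101.7  178.2]
   T 1.12
t 15.85 head 74.52 tang 5.2 rad -1.2 z -2.8 Mz 0.28 [ 501.6 -100.1  178.2]
   T 1.26
t 16.05 head 72.52 tang 5.1 rad -1.8 z -3.7 Mz 0.28 [495.2 -98.2 178.2]
   T 1.25
t 16.25 head 70.52 tang 5.3 rad -2.4 z -3.5 Mz 0.28 [488.9 -96.1 178.1]
   T 1.28
t 16.45 head 68.53 tang 5.3 rad -2.2 z -3.2 Mz 0.26 [482.7 -93.8 178.1]
   T 1.27
t 16.65 head 66.53 tang 5.0 rad -1.8 z -3.6 Mz 0.28 [476.5 -91.3 178.1]
   T 1.22
```

```bash

python3 -m jog '{"delta_rot":[[0,0,0.01745]],"translation":[[0.03,-3.3,0]],"hand":[-1]}' >/dev/null && python3 chk.py 1.55 &&
python3 -m jog '{"delta_rot":[[0,0,0.01745]],"translation":[[0.03,-3.3,0]],"hand":[-1]}' >/dev/null && python3 chk.py 1.55 &&
python3 -m jog '{"delta_rot":[[0,0,0.01745]],"translation":[[0.03,-3.3,0]],"hand":[-1]}' >/dev/null && python3 chk.py 1.55 &&
python3 -m jog '{"delta_rot":[[0,0,0.01745]],"translation":[[0.03,-3.3,0]],"hand":[-1]}' >/dev/null && python3 chk.py 1.55 &&
python3 -m jog '{"delta_rot":[[0,0,0.01745]],"translation":[[0.03,-3.3,0]],"hand":[-1]}' >/dev/null && python3 chk.py 1.55 &&
python3 -m jog '{"delta_rot":[[0,0,0.01745]],"translation":[[0.03,-3.3,0]],"hand":[-1]}' >/dev/null && python3 chk.py 1.55 &&
python3 -m jog '{"delta_rot":[[0,0,0.01745]],"translation":[[0.03,-3.3,0]],"hand":[-1]}' >/dev/null && python3 chk.py 1.55 &&
python3 -m jog '{"delta_rot":[[0,0,0.01745]],"translation":[[0.03,-3.3,0]],"hand":[-1]}' >/dev/null && python3 chk.py 1.55
```

```text
t 16.75 head 65.53 tang 4.3 rad -1.8 z -3.2 Mz 0.28 [473.5 -90.  178.1]
   T 1.10
t 16.85 head 64.53 tang 4.7 rad -1.3 z -2.9 Mz 0.29 [470.4 -88.5 178.1]
   T 1.17
t 16.95 head 63.53 tang 4.6 rad -1.1 z -2.9 Mz 0.28 [467.4 -87.1 178.1]
   T 1.15
t 17.05 head 62.54 tang 6.2 rad -2.5 z -2.7 Mz 0.40 [464.7 -85.8 178.1]
   T 1.57
```

The resistance stepped up at heading ≈62.9°. I'll use 0.5° steps now.

```bash

python3 -m jog '{"delta_rot":[[0,0,0.0087]],"translation":[[0.01,-1.65,0]],"hand":[-1]}' >/dev/null && python3 chk.py 2.2 &&
python3 -m jog '{"delta_rot":[[0,0,0.0087]],"translation":[[0.01,-1.65,0]],"hand":[-1]}' >/dev/null && python3 chk.py 2.2 &&
python3 -m jog '{"delta_rot":[[0,0,0.0087]],"translation":[[0.01,-1.65,0]],"hand":[-1]}' >/dev/null && python3 chk.py 2.2 &&
python3 -m jog '{"delta_rot":[[0,0,0.0087]],"translation":[[0.01,-1.65,0]],"hand":[-1]}' >/dev/null && python3 chk.py 2.2
```

```text
t 17.15 head 62.07 tang 7.4 rad -2.2 z -2.5 Mz 0.47 [463.4 -85.  178.2]
   T 1.87
t 17.25 head 61.60 tang 7.1 rad -2.3 z -3.9 Mz 0.50 [462.1 -84.4 178.3]
   T 1.85
t 17.35 head 61.10 tang 6.0 rad -2.3 z -3.0 Mz 0.52 [460.8 -83.7 178.3]
   T 1.66
t 17.45 head 60.61 tang 6.8 rad -2.8 z -3.2 Mz 0.55 [459.5 -82.9 178.3]
   T 1.82
```

```bash

python3 -m jog '{"delta_rot":[[0,0,0.0087]],"translation":[[0.01,-1.65,0]],"hand":[-1]}' >/dev/null && python3 chk.py 2.2 &&
python3 -m jog '{"delta_rot":[[0,0,0.0087]],"translation":[[0.01,-1.65,0]],"hand":[-1]}' >/dev/null && python3 chk.py 2.2
```

```text
t 17.55 head 60.12 tang 7.6 rad -2.6 z -3.0 Mz 0.58 [458.1 -82.2 178.3]
   T 2.01
t 17.65 head 59.63 tang 8.4 rad -1.4 z -2.5 Mz 0.66 [456.7 -81.4 178.4]
   T 2.26
```

```bash

python3 -m jog '{"delta_rot":[[0,0,0.0087]],"translation":[[0.01,-1.65,0]],"hand":[-1]}' >/dev/null && python3 chk.py 2.2
```

```text
t 17.75 head 59.13 tang 8.0 rad -2.6 z -3.2 Mz 0.61 [455.3 -80.6 178.4]
   T 2.13
```

```bash

python3 -m jog '{"delta_rot":[[0,0,0.005]],"translation":[[0,-1,0]],"hand":[-1]}' >/dev/null && python3 chk.py 2.2
```

```text
t 17.85 head 58.85 tang 7.0 rad -2.4 z -3.9 Mz 0.69 [454.6 -80.1 178.4]
   T 2.02
```

```bash
for i in 1 2 3 4; do python3 -m jog '{"delta_rot":[[0,0,0]],"translation":[[0,0,0]],"hand":[-1]}' >/dev/null; python3 chk.py 9; done
```

```text
t 17.95 head 58.87 tang 7.5 rad -1.6 z -2.7 Mz 0.58 [454.5 -80.1 178.4]
   T 1.99
t 18.05 head 58.87 tang 7.9 rad -1.7 z -4.1 Mz 0.58 [454.5 -80.1 178.4]
   T 2.07
t 18.15 head 58.87 tang 8.0 rad -1.8 z -3.4 Mz 0.64 [454.5 -80.1 178.4]
   T 2.15
t 18.25 head 58.87 tang 9.0 rad -2.4 z -3.9 Mz 0.65 [454.5 -80.1 178.4]
   T 2.36
```

```bash
sed -i 's/sys.exit(int(T>/sys.exit(int(T<1.7 or T>/' chk.py
python3 -m jog '{"delta_rot":[[0,0,0.0087]],"translation":[[0.01,-1.65,0]],"hand":[-1]}' >/dev/null && python3 chk.py 2.9 &&
python3 -m jog '{"delta_rot":[[0,0,0.0087]],"translation":[[0.01,-1.65,0]],"hand":[-1]}' >/dev/null && python3 chk.py 2.9
```

```text
t 18.35 head 58.37 tang 8.3 rad -3.4 z -3.6 Mz 0.74 [453.3 -79.4 178.4]
   T 2.31
t 18.45 head 57.87 tang 9.6 rad -2.2 z -3.2 Mz 0.65 [451.9 -78.5 178.4]
   T 2.46
```

```bash

python3 -m jog '{"delta_rot":[[0,0,0.0087]],"translation":[[0.01,-1.65,0]],"hand":[-1]}' >/dev/null && python3 chk.py 2.9
```

```text
t 18.55 head 57.38 tang 9.2 rad -3.3 z -3.3 Mz 0.76 [450.5 -77.7 178.4]
   T 2.49
```

```bash

python3 -m jog '{"delta_rot":[[0,0,0.0087]],"translation":[[0.01,-1.65,0]],"hand":[-1]}' >/dev/null && python3 chk.py 2.9
```

```text
t 18.65 head 56.88 tang 8.6 rad -3.2 z -3.3 Mz 0.67 [449.3 -76.8 178.5]
   T 2.30
```

```bash

python3 -m jog '{"delta_rot":[[0,0,0]],"translation":[[0,0,0]],"hand":[-1]}' >/dev/null && python3 chk.py 2.9
```

```text
t 18.75 head 56.89 tang 8.6 rad -2.5 z -2.1 Mz 0.65 [449.2 -76.7 178.5]
   T 2.27
```

```bash

python3 -m jog '{"delta_rot":[[0,0,0.006]],"translation":[[0,-1.1,0]],"hand":[-1]}' >/dev/null ; python3 chk.py 2.9
python3 -m jog '{"delta_rot":[[0,0,0]],"translation":[[0,0,0]],"hand":[-1]}' >/dev/null ; python3 chk.py 2.9
python3 -m jog '{"delta_rot":[[0,0,0]],"translation":[[0,0,0]],"hand":[-1]}' >/dev/null ; python3 chk.py 2.9
```

```text
t 18.85 head 56.55 tang 8.9 rad -3.1 z -3.2 Mz 0.74 [448.4 -76.3 178.5]
   T 2.42
t 18.95 head 56.55 tang 8.4 rad -3.7 z -3.9 Mz 0.73 [448.3 -76.2 178.5]
   T 2.32
t 19.05 head 56.56 tang 8.4 rad -3.5 z -4.0 Mz 0.70 [448.3 -76.2 178.5]
   T 2.29
```

```bash

python3 -m jog '{"delta_rot":[[0,0,0.006]],"translation":[[0,-1.1,0]],"hand":[-1]}' >/dev/null ; python3 chk.py 2.9 &&
python3 -m jog '{"delta_rot":[[0,0,0.006]],"translation":[[0,-1.1,0]],"hand":[-1]}' >/dev/null ; python3 chk.py 2.9
```

```text
t 19.15 head 56.21 tang 10.3 rad -2.3 z -3.1 Mz 0.76 [447.6 -75.7 178.5]
   T 2.70
t 19.25 head 55.87 tang 9.5 rad -3.4 z -2.9 Mz 0.82 [446.7 -75.1 178.5]
   T 2.62
```

```bash

python3 -m jog '{"delta_rot":[[0,0,0.006]],"translation":[[0,-1.1,0]],"hand":[-1]}' >/dev/null ; python3 chk.py 2.9
```

```text
t 19.35 head 55.53 tang 9.7 rad -2.7 z -2.7 Mz 0.80 [445.8 -74.5 178.6]
   T 2.64
```

```bash

python3 -m jog '{"delta_rot":[[0,0,0.006]],"translation":[[0,-1.1,0]],"hand":[-1]}' >/dev/null ; python3 chk.py 2.9
```

```text
t 19.45 head 55.18 tang 9.1 rad -2.1 z -2.4 Mz 0.72 [444.7 -73.8 178.5]
   T 2.44
```

```bash

python3 -m jog '{"delta_rot":[[0,0,0.006]],"translation":[[0,-1.1,0]],"hand":[-1]}' >/dev/null ; python3 chk.py 2.9
```

```text
t 19.55 head 54.82 tang 8.6 rad -2.8 z -3.6 Mz 0.60 [443.5 -73.  178.4]
   T 2.22
```

Torque and Mz are both falling while the TCP runs ahead, so this looks like the click. A hold reading and one small step will confirm it.

```bash

python3 -m jog '{"delta_rot":[[0,0,0]],"translation":[[0,0,0]],"hand":[-1]}' >/dev/null ; python3 chk.py 2.9
python3 -m jog '{"delta_rot":[[0,0,0]],"translation":[[0,0,0]],"hand":[-1]}' >/dev/null ; python3 chk.py 2.9
```

```text
t 19.65 head 54.81 tang 7.6 rad -2.9 z -3.7 Mz 0.62 [443.4 -72.9 178.4]
   T 2.05
t 19.75 head 54.82 tang 7.7 rad -2.7 z -3.5 Mz 0.58 [443.4 -73.  178.4]
   T 2.03
```

```bash

python3 -m jog '{"delta_rot":[[0,0,0.006]],"translation":[[0,-1.1,0]],"hand":[-1]}' >/dev/null ; python3 chk.py 2.9
```

```text
t 19.85 head 54.47 tang 7.3 rad -2.9 z -3.2 Mz 0.51 [442.5 -72.3 178.3]
   T 1.89
```

It clicked: torque fell from 2.65 to 1.9 N m while the handle advanced. I'm stopping the pull, opening the jaws and lifting clear.

```bash
python3 -m jog '{"delta_rot":[[0,0,0],[0,0,0],[0,0,0],[0,0,0],[0,0,0]],"translation":[[0,0,0],[0,0,0],[0,0,0],[0,0,0],[0,0,0]],"hand":[0.3,0.3,0.3,0.3,0.3]}'
python3 chk.py 9
python3 -m jog '{"delta_rot":[[0,0,0],[0,0,0],[0,0,0],[0,0,0],[0,0,0]],"translation":[[0,0,-10],[0,0,-35],[0,0,-75],[0,0,-110],[0,0,-120]],"hand":[0.3,0.3,0.3,0.3,0.3]}'
python3 -m jog '{"delta_rot":[[0,0,0],[0,0,0],[0,0,0],[0,0,0],[0,0,0]],"translation":[[-40,0,0],[-85,0,0],[-130,0,0],[-150,0,0],[-150,0,0]],"hand":[0.3,0.3,0.3,0.3,0.3]}'
python3 - <<'E'
from h import *
state()
t=optics.get_image('top')[:,:,::-1];s=optics.get_image('side')[:,:,::-1]
cv2.imwrite('pics/g.png',np.hstack([cv2.resize(t[100:300,140:400],(400,308)),cv2.resize(s[100:300,200:460],(400,308))]))
E
```

```text
t: 20.35
ee_pos: [439.8, -70.8, 177.0]
orientation: [-2.793, -1.435, 0.004]
ft_force: [0.1, 1.1, -1.4]
width: 56.6
t 20.35 head 54.39 tang -0.5 rad 0.9 z 1.4 Mz -0.03 [439.8 -70.8 177. ]
   T -0.13
t: 20.85
ee_pos: [442.7, -71.3, 301.6]
orientation: [2.791, 1.435, 0.007]
ft_force: [0.9, 0.3, -0.1]
width: 57.4
t: 21.35
ee_pos: [352.2, -194.1, 297.2]
orientation: [-2.796, -1.431, 0.002]
ft_force: [-0.3, -0.1, 0.3]
width: 56.5
t 21.35 tcp [ 352.2 -194.1  297.2] xhead 54.21 tilt 0.09 w 56.5 F [-0.3 -0.1  0.3] M [-0.1 -0.1 -0. ]
```

View pics/g.png

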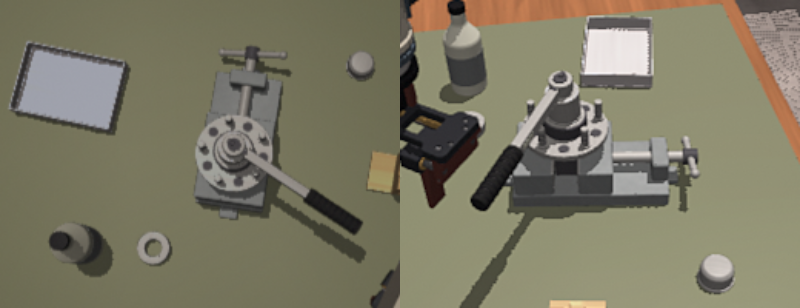

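The socket is down on the washer, the handle sags slightly at about −122°, the gripper is clear and the bystanders are in place. Handing in.

```bash
python3 -c "
from workcell import ctrl
print(ctrl.close_job())"
```

```text
the job is handed in; nothing more can be done
None
```

The wrench is on the castle nut, the nut is tightened to the click, and the job was handed in at about 21 s of the 61 s allowed; no verdict was reported.

- **Fitting:** I lifted the wrench by the bar at its balance point and lowered the socket onto the nut with the handle at −67.5°. It caught briefly, slid on after a 1 mm shift, and seated at TCP 191.6 mm, against 192 mm expected.
- **Tightening:** I pulled at the grip along an arc. Drag read about 1.2 N m. The bearing step came after about 50° of turn. Torque then climbed to about 2.65 N m and fell to 1.9 N m over the next degree or so of handle travel. I took that as the click and stopped there.
- **Release:** I opened the jaws and backed away.

**Last checks:**
- Tool force was about zero.
- The pictures show the socket down on its washer and the handle sagging slightly at about −122°.
- In the last pictures the cap, bearing, bottle and tray look to be where they started, and the gripper is well clear.

**Not confirmed:**
- I could not read the preload directly; the click is judged only from the torque drop. That drop was gradual, because the arm moved in small fixed steps.
- The measured torque was noisy by 0.1 to 0.2 N m. The tool also turned about 7.4° between the bearing step and the torque peak, more than the 3.9° expected for the nut alone. I put the difference down to give in the grip and arm.

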